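Close up the parts case: inner flap down, then the cover

ROBOT

A 6-joint arm with a two-finger parallel gripper is mounted at the origin on a cart in front of the work surface, level with it; the furniture and walls round the work are solid. World frame = base frame: x ahead of the robot, y to its left, z up, the work surface at z = 0. Lengths are in m, angles in rad, forces in N, time in s.
With the tool pointing down it reaches from about 0.25 to 0.775 m from the base axis. Payload 4 kg.
Tool frame: the origin (TCP) lies between the finger pads; the fingertips stand 19 mm ahead of it and the grasp point (between the pads) is the TCP (robot.tip_reach is the y of the fingertips in the tool frame, in m); y points along the fingers, x is the direction in which the jaws open and shut, and the axes are right-handed (so a half turn about y gives the same grasp; the last joint's range is limited). The gripper opens to 94 mm and grips with 3 to 60 N. Pads are 16 mm wide; open, the fingers measure 119 mm over their backs; the gripper's body (75 mm by 177 mm) begins 78 mm behind the grasp point.
Start: joints at [-1.412, 0.087, 1.371, -0, 1.684, -0.103], TCP at [0.142, -0.531, 0.225] pointing down, gripper open.
Joint ranges: [-3.1, 3.1], [-0.76, 2.03], [0.27, 2.55], [-1.08, 4.22], [0.17, 2.65], [-2.57, 2.57]. Speed limits (rad/s): [2.79, 2.79, 3.14, 3.14, 3.14, 3.14].

INTERFACE

Orientations are given as [roll, pitch, yaw] about the fixed x, y, z axes, in that order (R = Rz(yaw) Ry(pitch) Rx(roll)).
In Python, from bench import robot, imaging, order gives the robot as it stands.
- The arm moves only by the tool send_rows, never from a script. Its argument "moves" is text: rows parted by semicolons, each of 5 numbers parted by spaces: the gripper's target within -1 to 1 (shut at 1, half-way at 0, fully open at -1), then the shift along the tool's x, y, z in m, then the turn about the tool's y in degrees. In form: fingers tx ty tz roll; .... A call has exactly 10 rows; each row shifts and turns the commanded pose from where the row before left it, along the tool's axes as they then stand; what a row does not reach is not made up. A row lasts 1/12 s, in which the tool goes at most 41.7 mm and 7.16 degrees, less where a joint would pass 70% of its speed; a pose out of reach is approached as far as the arm can. A call with a gripper value outside its range is refused whole. The fingers move at their own pace and stop on an object; the grip force is fixed at half the most. Time passes only in rows, so rows that do not move let the fingers close, or fill a call up. It gives the time, the measured TCP pose, the force and the opening at its end, in the units of the state.
- robot.get_obs(): the state, without advancing time (a new reading comes with each control period).
- imaging.snapshot(name): name is "side" or "top"; returns a dict with "image" (400x640x3 uint8, red, green, blue), "mtx" (3x3 intrinsics, pixels), "R" (3x3) and "t" (3): a world point X has camera coordinates R X + t. Camera axes: x right, y down, z forward; pixel columns grow to the right and rows downward; lengths in m; the calibration is good to about 2 mm. A picture is of the moment at which its call begins. There is no depth.
- order.close_job(): hands the job in, once; it reports no verdict.
Trained networks look in a picture, given as the dict that the camera call returned (one of the last four; its "shot" number tells which), for a name from the list of things; names that differ only in an ending like _2 or _b are one class to them, and where a whole thing is asked for, a point or a joint stands for the part that bears it (a point fixed in the world has none). Each returns a list of dicts, best first, with "conf" (0 to 1); they miss things now and then, are a little off and sometimes report something else, mostly with a low value. They report only what shows in the picture. A call takes as long as a camera call.
- imaging.recognise(picture, target): "centre" ([column, row] in pixels, amid what is visible of it).
- imaging.landmark_of(picture, target): "centre" ([column, row] in pixels: a listed point, or the origin of a listed thing).
The state is a dict: "time": time; "joint_positions": joint angles; "qvel": joint speeds; "joint_torque": joint torques, N m; "tool_pos": TCP position; "ee_rot": TCP orientation; "wrist_force": force on the tool from outside, world axes, zero at the start; "wrist_torque": the same for the moment, N m; "width": finger opening in m.
Only numpy, scipy, OpenCV 4.12 (cv2) and the standard library are available. Lean on these libraries where they do the work, as an engineer would, in place of code of your own. Each camera call takes 0.05 s, during which the arm holds its last target.

TASK

Close up the open grey parts case by pushing with the fingers: first fold the upright orange inner flap down until it lies flat inside the case, then swing the blue cover over it until it is fully shut. Push gently without pinching the flap or the cover, do not slam the cover, leave the loose things in and around the case where they lie, and finish clear of everything.

Things in the scene. Friction and masses are not known exactly. Their poses are not given: they have to be found in the camera images.
- case: Grey case with black rim, 160 (its x) x 180 (its y) x 93 mm high, fixed. Origin: centre of its underside, 3 mm above the bench; z up, x along both hinges. Cover hinge on the +y rim, flap hinge inside the -y wall; contents stay below the flap. Obstacle nearby: a fixed white pole at x 0.31, y -0.03 m; its level bar runs to y 0.28 m, 0.30 m above the bench.
- flap (a joint): Angle of the orange flap: 0 = folded flat on ledges inside the case, 1.57 = upright (it starts at 1.25 to 1.7), 1.75 = outward stop. A stiff friction hinge (about 1 N of push at its free edge) lets it stay where it is left; rubber pads on the ledges stop it at 0, giving a little under force.
- flap_hinge (a point): Middle of the flap's hinge line, which runs along the case's x: at (0, -82, 81.5) mm in the case frame. The flap is a plate 136 mm along the hinge, 82 mm from hinge to free edge, 4 mm thick, centred on the hinge line. Upright, it stands up from here; it folds towards the case's +y, down into the case. Lying flat its upper side is 86 mm above the case origin including ribs.
- flap_edge (a point): Middle of the flap's free edge, 82 mm from the hinge line.
- cover (a joint): Angle of the blue cover: 0 = fully shut, 1.57 = standing straight up, 1.9 = stop, leaning back beyond the case's +y side. It starts open, about upright or leaning back. A stiff friction hinge (2 to 3 N of push near its edge) holds it at any angle: it does not fall shut and must be pushed all the way down to its rubber-padded stop at 0.
- cover_hinge (a point): Middle of the cover's hinge line, which runs along the case's x: at (0, 90, 93) mm in the case frame. The cover is a plate 168 mm along the hinge, reaching 186 mm from the hinge line; it is 4 mm thick and its outer face (upper when shut, back when open) lies 8.5 mm off the hinge line plane, 10 mm on the ribs; its inner face lies 4.5 mm off. Shut, its top is about 103 mm above the case origin. It swings from the +y side over the case towards -y.
- cover_edge (a point): Middle of the cover's free edge, 186 mm from the hinge line; a black thumb tab 45 mm wide sticks out 11 mm further.
- board_green: Bystander, loose: green circuit board, 40x55x11 mm, lying in the case; origin at the centre of its underside.
- board_red: Bystander, loose: red circuit board, 30x40x11 mm, lying in the case; origin at the centre of its underside.
- usb_charger_white: Bystander, loose: small white charger block, 59x31x20 mm, lying in the case; origin at the centre of its underside.
- solder_tin: Bystander, loose: round green tin, 68 mm across, 23 mm high, on the bench; origin at the centre of its underside.
- tape_roll: Bystander, loose: yellow tape roll, 67 mm across, 19 mm high, on the bench; origin at the centre of its underside.
- adapter_black: Bystander, loose: black adapter block, 84x51x28 mm, on the bench; origin at the centre of its underside.

How it is judged:
By the outcome, as a careful person would: the job done as asked, in the order asked, and still so for the second after the job is handed in, with the robot touching nothing.
It also fails if it takes over 61 s, if anything falls off the work surface, if the arm or the gripper's body presses on something with over 40 N, if the wrist force passes 120 N, or if a joint passes its speed limit or range.

## Working session

There is one attempt and no reset: what is moved stays moved. The work goes in short steps, Python scripts to look and compute and a tool call to move; the robot and the scene stay as the last step left them, time stands still between calls to the robot, and variables do not carry over. Pictures are saved under pics/ and viewed, and the job is handed in when it is done.

Besides the shell and the picture viewer there is one more tool, called as name(argument=value, ...) on one line, values as JSON. send_rows: Moves the arm, as the interface text tells. Its arguments: {"type":"object","properties":{"moves":{"type":"string"}},"required":["moves"]}

```bash
ls; mkdir -p pics
cat > h.py <<'E'
import numpy as np, cv2
from bench import robot, imaging, order
def snap(n,f):
    s=imaging.snapshot(n); cv2.imwrite('pics/'+f,cv2.cvtColor(s['image'],cv2.COLOR_RGB2BGR)); return s
def proj(s,X):
    X=np.atleast_2d(X); c=X@np.array(s['R']).T+s['t']; p=c@np.array(s['mtx']).T; return p[:,:2]/p[:,2:]
E
python3 - <<'E'
from h import *
import pickle
o=robot.get_obs(); print(o)
d={}
for n in ['top','side']:
    s=snap(n,n+'0.png'); d[n]=s
    print(n,np.array(s['mtx']).round(1).tolist(),np.array(s['R']).round(3).tolist(),np.array(s['t']).round(3).tolist())
    for t in ['case','flap_hinge','flap_edge','cover_hinge','cover_edge','board_green','board_red','usb_charger_white','solder_tin','tape_roll','adapter_black']:
        r=imaging.landmark_of(s,t); print(t,[(np.round(q['centre'],1).tolist(),round(q['conf'],2)) for q in r[:2]])
pickle.dump(d,open('d0.pkl','wb'))
E
```

```text
pics
{'time': 0.0, 'joint_positions': array([-1.41204979e+00,  8.79237446e-02,  1.37222601e+00,  4.64781291e-06,
        1.68355427e+00, -1.03093428e-01]), 'qvel': array([ 8.77732253e-04, -1.18802586e-03,  8.53956769e-04, -5.01862962e-04,
       -1.43633711e-03, -1.20332234e-05]), 'joint_torque': array([ 4.02117030e-04, -3.40176558e+01, -3.02434409e+01,  7.17619085e-02,
        3.28643317e-02, -1.82806825e-04]), 'tool_pos': array([ 0.14229509, -0.53076947,  0.22333552]), 'ee_rot': array([-1.57057445,  0.00209968, -1.30895561]), 'wrist_force': array([ 0.76224375,  0.57774591, -0.7533807 ]), 'wrist_torque': array([-0.00214141,  0.00173023, -0.04185881]), 'width': 0.09429034128015396}
top [[371.6, 0.0, 321.9], [0.0, 371.6, 200.1], [0.0, 0.0, 1.0]] [[0.033, -0.999, -0.006], [-0.978, -0.031, -0.205], [0.204, 0.013, -0.979]] [0.033, 0.488, 0.849]
case [([336.4, 190.5], 0.78), ([224.1, 231.7], 0.45)]
flap_hinge [([369.8, 203.2], 0.61), ([365.2, 189.2], 0.16)]
flap_edge [([365.3, 191.6], 0.57)]
cover_hinge [([305.9, 163.1], 0.83), ([297.3, 130.3], 0.46)]
cover_edge [([297.1, 131.2], 0.85)]
b
[... 153 characters left out ...]
7.5, 231.6], 0.56)]
tape_roll [([205.9, 167.4], 0.92)]
adapter_black [([431.1, 197.1], 0.74)]
side [[362.2, 0.0, 321.7], [0.0, 362.2, 199.6], [0.0, 0.0, 1.0]] [[-0.875, -0.484, 0.02], [-0.344, 0.591, -0.73], [0.341, -0.645, -0.683]] [0.469, 0.193, 0.778]
case [([321.7, 206.6], 0.97)]
flap_hinge [([350.9, 170.5], 0.69), ([289.7, 190.0], 0.28)]
flap_edge [([355.9, 148.0], 0.9)]
cover_hinge [([294.5, 192.1], 0.92), ([350.5, 197.7], 0.73)]
cover_edge [([286.6, 123.4], 0.68)]
board_green [([348.5, 197.3], 0.62)]
board_red [([327.6, 184.2], 0.49)]
usb_charger_white [([312.5, 213.2], 0.62)]
solder_tin [([310.7, 313.5], 0.76)]
tape_roll [([222.9, 295.9], 0.55)]
adapter_black [([366.2, 159.5], 0.59)]
```

Run:
```python
from h import *
for n in ['top','side']:
    i=cv2.imread(f'pics/{n}0.png'); c=i[80:330,180:480]; cv2.imwrite(f'pics/{n}0c.png',cv2.resize(c,(720,600),interpolation=cv2.INTER_CUBIC))
```

```text
(no output)
```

View pics/top0.png

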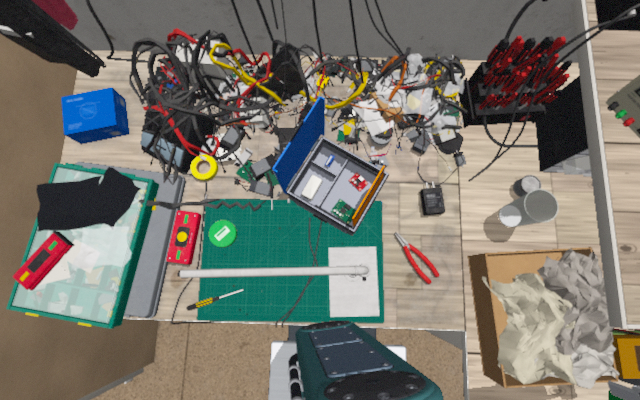

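View pics/side0.png

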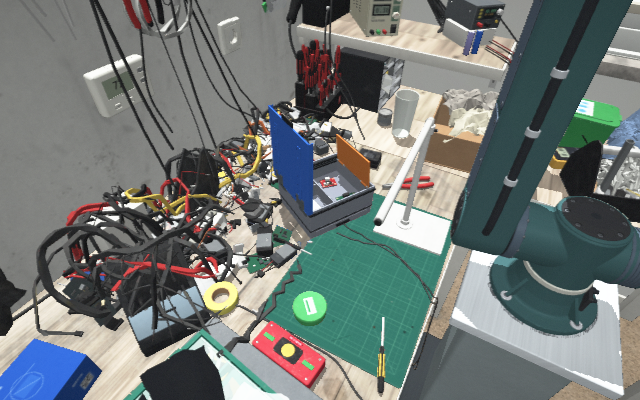

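```bash
ls pics
```

```text
side0.png
side0c.png
top0.png
top0c.png
```

The top view shows the case at about (335,185), with the blue cover on its upper-left side (300,140), the orange flap on its right (372,185), and the bar in front of it (row 270). Next I'll fit the poses to the landmarks.

```bash
cat >> h.py <<'E'
def model(p):
    x,y,w,f,c=p; R=np.array([[np.cos(w),-np.sin(w),0],[np.sin(w),np.cos(w),0],[0,0,1]]); o=np.array([x,y,.003])
    L={'case':[0,0,0],'flap_hinge':[0,-.082,.0815],'flap_edge':[0,-.082+.082*np.cos(f),.0815+.082*np.sin(f)],
     'cover_hinge':[0,.09,.093],'cover_edge':[0,.09-.186*np.cos(c),.093+.186*np.sin(c)]}
    return {k:R@np.array(v)+o for k,v in L.items()}
E
python3 - <<'E'
from h import *
import pickle
from scipy.optimize import least_squares
d=pickle.load(open('d0.pkl','rb'))
m={'top':{'case':[336.4,190.5],'flap_hinge':[369.8,203.2],'flap_edge':[365.3,191.6],'cover_hinge':[305.9,163.1],'cover_edge':[297.1,131.2]},
'side':{'case':[321.7,206.6],'flap_hinge':[350.9,170.5],'flap_edge':[355.9,148],'cover_hinge':[294.5,192.1],'cover_edge':[286.6,123.4]}}
def res(p):
    M=model(p); return np.concatenate([(proj(d[n],M[k])[0]-v) for n in m for k,v in m[n].items()])
for w0 in [-1,-.5,.5,-2]:
    r=least_squares(res,[.45,-.05,w0,1.5,1.6],loss='soft_l1'); print(r.x.round(4),r.cost)
    if w0==-.5: print(res(r.x).reshape(-1,2).round(1));
E
```

```text
[ 0.5191  0.012  -0.5229  1.4105  1.6141] 13.427344700418562
[ 0.5191  0.012  -0.5229  1.4105  1.6141] 13.427344700429012
[[ 0.6  1.4]
 [-1.5 -1.1]
 [ 2.1 -0.3]
 [-0.4  0.2]
 [-0.1 -0.3]
 [ 3.6  0.2]
 [ 2.7  2.2]
 [-4.1 -0.2]
 [-1.  -0.3]
 [ 0.2 -0.2]]
[ 0.5191  0.012  -0.5229  1.4105  1.6141] 13.42734470042402
[ 0.5191  0.012  -0.5229  1.4105  1.6141] 13.427344700486309
```

View pics/top0c.png

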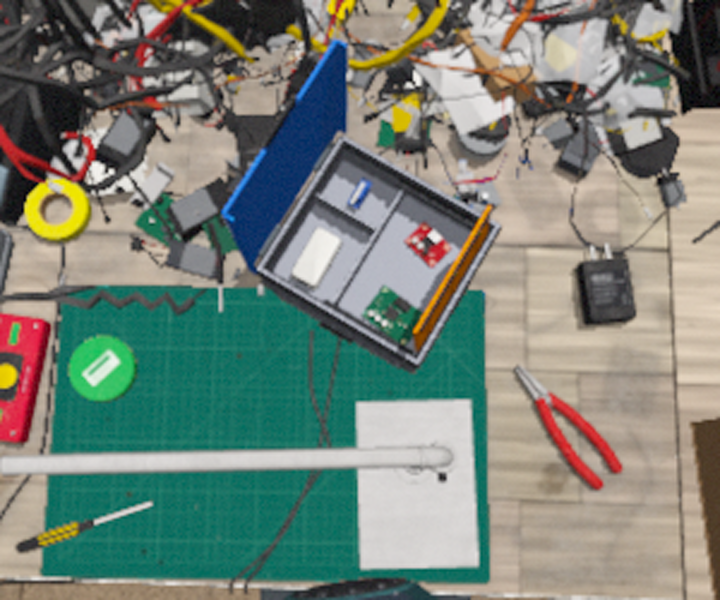

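View pics/side0c.png

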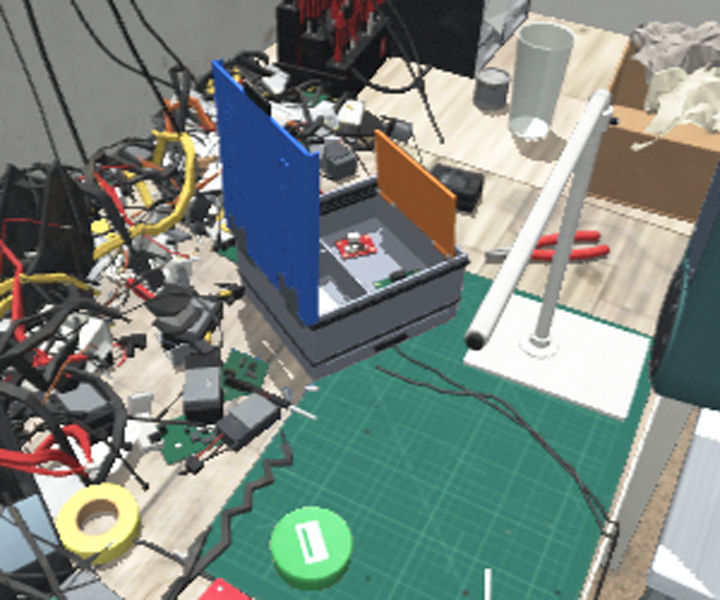

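```bash
cat >> h.py <<'E'
def frame(p):
    x,y,w=p[:3]; R=np.array([[np.cos(w),-np.sin(w),0],[np.sin(w),np.cos(w),0],[0,0,1]]); return R,np.array([x,y,.003])
def polys(p):
    f,c=p[3:5]; P={}
    a=.08;b=.09
    P['rim']=[[-a,-b,.093],[a,-b,.093],[a,b,.093],[-a,b,.093]]
    P['base']=[[-a,-b,0],[a,-b,0],[a,b,0],[-a,b,0]]
    e=[-.082+.082*np.cos(f),.0815+.082*np.sin(f)]
    P['flap']=[[-.068,-.082,.0815],[.068,-.082,.0815],[.068,*e],[-.068,*e]]
    # outer face offset 8.5: normal (y,z) when shut=+z ; direction (-cos,sin); normal=(sin,cos)
    n=np.array([np.sin(c),np.cos(c)]);u=np.array([-np.cos(c),np.sin(c)])
    h=np.array([.09,.093])+.0065*n; e=h+.186*u; h=h+0.0*u
    P['cover']=[[-.084,*h],[.084,*h],[.084,*e],[-.084,*e]]
    R,o=frame(p)
    return {k:np.array(v)@R.T+o for k,v in P.items()}
def overlay(s,p,f,box,k=4):
    x0,y0,x1,y1=box
    i=cv2.cvtColor(s['image'],cv2.COLOR_RGB2BGR)[y0:y1,x0:x1]; i=cv2.resize(i,None,fx=k,fy=k,interpolation=cv2.INTER_CUBIC)
    for (n,q),col in zip(polys(p).items(),[(0,255,0),(255,255,0),(0,0,255),(255,0,255)]):
        z=((proj(s,q)-[x0,y0]+.5)*k).astype(int); cv2.polylines(i,[z],True,col,1)
    cv2.imwrite('pics/'+f,i)
E
cat > ov.py <<'E'
from h import *
import pickle,sys
d=pickle.load(open('d0.pkl','rb')); p=[float(v) for v in sys.argv[2:7]]
overlay(d['top'],p,f'ovt{sys.argv[1]}.png',(260,80,400,240)[:0] or (265,90,395,240))
overlay(d['side'],p,f'ovs{sys.argv[1]}.png',(260,95,390,245))
a,b=cv2.imread(f'pics/ovt{sys.argv[1]}.png'),cv2.imread(f'pics/ovs{sys.argv[1]}.png')
cv2.imwrite(f'pics/ov{sys.argv[1]}.png',cv2.resize(np.hstack([a,b]),(800,460)))
E
python3 ov.py 1 .5191 .012 -.5229 1.41 1.614
```

```text
(no output)
```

View pics/ovt1.png

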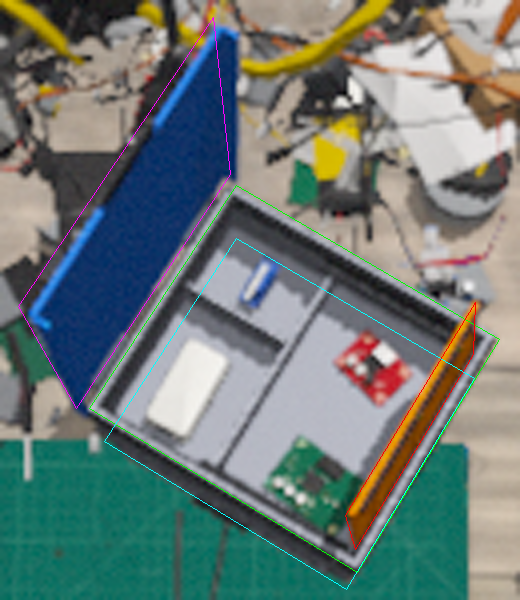

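View pics/ovs1.png

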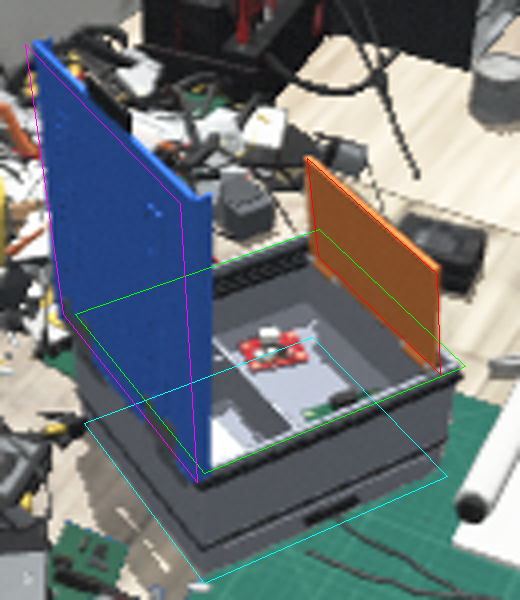

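```bash
python3 ov.py 2 .5191 .012 -.5229 1.41 1.53
```

```text
(no output)
```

View pics/ov2.png

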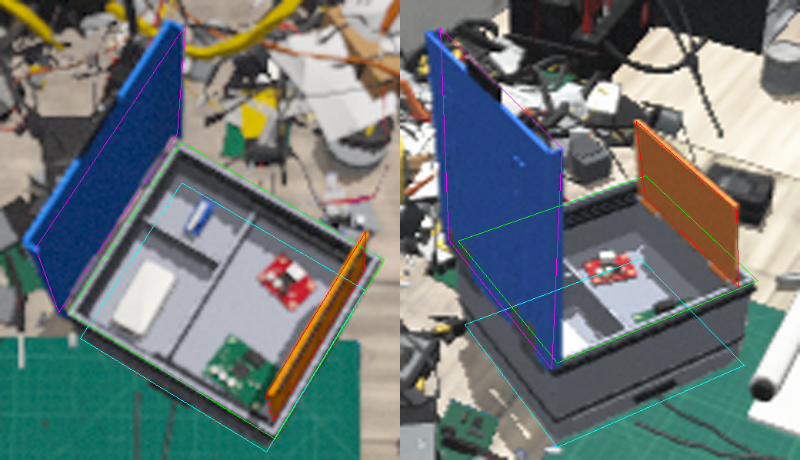

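Case at (0.519, 0.012), yaw -30°, flap about 1.41, cover about 1.58; the overlays match. I'll raise the arm first, then turn so that tool x lines up with case x.

send_rows(moves="1 0 -0.03 0 0; 1 0 -0.03 0 0; 1 0 -0.03 0 0; 1 0 -0.03 0 0; 1 0 -0.02 0 -6.5; 1 0 0 0 -6.5; 1 0 0 0 -6.5; 1 0 0 0 -6.5; 1 0 0 0 -6.5; 1 0 0 0 -6.5")

```text
time: 2.03
tool_pos: [0.1424, -0.5313, 0.3646]
ee_rot: [-1.571, -0.0, -0.623]
wrist_force: [-0.3, 0.2, -0.9]
width: 0.0306
```

```bash
cat > st.py <<'E'
from h import *
P=[.5191,.012,-.5229]
o=robot.get_obs(); R,t=frame(P)
from scipy.spatial.transform import Rotation as Ro
q=o['joint_positions']; print('t',round(o['time'],2),'tcp',o['tool_pos'].round(4),'rpy',o['ee_rot'].round(3),'q',q.round(3),'F',o['wrist_force'].round(2),'w',round(o['width'],4))
print('case tcp',(R.T@(o['tool_pos']-t)).round(4),'tipz',(o['tool_pos'][2]-.019).round(4), 'F case',(R.T@o['wrist_force']).round(2))
open('log.csv','a').write(','.join(map(str,list(q)+list(o['tool_pos'])))+'\n')
E
python3 st.py
```

```text
t 2.03 tcp [ 0.1424 -0.5313  0.3646] rpy [-1.571 -0.    -0.623] q [-1.412  0.104  1.077  0.     1.961 -0.789] F [-0.35  0.16 -0.93] w 0.0306
case tcp [-0.0551 -0.6588  0.3616] tipz 0.3456 F case [-0.38 -0.04 -0.93]
```

send_rows(moves="1 0 0 0 -5.75; 1 0.005 0 0.025 0; 1 0.007 0 0.04 0; 1 0.007 0 0.04 0; 1 0.007 0 0.04 0; 1 0.007 0 0.04 0; 1 0.007 0 0.04 0; 1 0.007 0 0.04 0; 1 0.007 0 0.04 0; 1 0.007 0 0.04 0")

```text
time: 2.87
tool_pos: [0.3696, -0.2622, 0.3648]
ee_rot: [-1.571, -0.001, -0.528]
wrist_force: [0.2, -0.8, 0.4]
width: 0.0007
```

```bash
python3 st.py
```

```text
t 2.87 tcp [ 0.3696 -0.2622  0.3648] rpy [-1.571e+00 -1.000e-03 -5.280e-01] q [-0.742 -0.114  1.293 -0.     1.962 -0.214] F [ 0.2  -0.82  0.44] w 0.0007
case tcp [ 0.0074 -0.3122  0.3618] tipz 0.3458 F case [ 0.58 -0.61  0.44]
```

send_rows(moves="1 0.007 0 0.04 0; 1 0.007 0 0.04 0; 1 0.007 0 0.04 0; 1 0.005 0 0.03 0; 1 0 0 0.02 0; 1 0 0 0.01 0; 1 0 0 0 0; 1 0 0 0 0; 1 0 0 0 0; 1 0 0 0 0")

```text
time: 3.7
tool_pos: [0.4814, -0.1228, 0.3647]
ee_rot: [-1.571, -0.001, -0.53]
wrist_force: [0.7, -0.2, 0.3]
width: 0.0004
```

```bash
python3 st.py
python3 - <<'E'
from h import *
snap('side','side1.png');snap('top','top1.png')
E
```

```text
t 3.7 tcp [ 0.4814 -0.1228  0.3647] rpy [-1.571e+00 -1.000e-03 -5.300e-01] q [-3.640e-01 -1.700e-02  1.202e+00 -1.000e-03  1.956e+00  1.660e-01] F [ 0.7  -0.15  0.29] w 0.0004
case tcp [ 0.0346 -0.1356  0.3617] tipz 0.3457 F case [0.68 0.22 0.29]
```

View pics/side1.png

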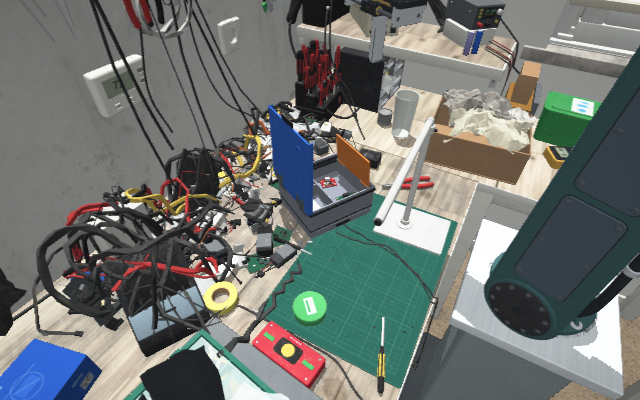

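View pics/top1.png

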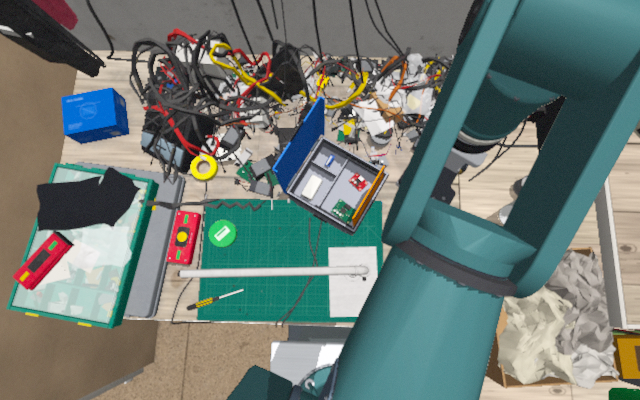

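```bash
cat > kin.py <<'E'
import numpy as np
D=np.vstack([[-1.41204979,.087923,1.372226,0,1.683554,-.10309,.14229509,-.53076947,.22333552],np.loadtxt('log.csv',delimiter=',')])
A=[];b=[]
for q in D:
    s=q[1]+q[2]; r=np.hypot(q[6],q[7]);z=q[8]
    A+= [[np.sin(q[1]),np.sin(s),np.cos(s),1,0],[np.cos(q[1]),np.cos(s),-np.sin(s),0,1]]; b+=[r,z]
x,res,rk,sv=np.linalg.lstsq(np.array(A),np.array(b),rcond=None); print(x.round(4),(np.array(A)@x-b).round(4),rk,sv)
E
python3 kin.py; grep . log.csv | wc -l
```

```text
[ 0.445   0.4991  0.1035  0.003  -0.1722] [-0.      0.     -0.      0.     -0.      0.      0.0001 -0.    ] 5 [3.45749421 2.82328747 0.17579979 0.17043437 0.12177132]
3
```

send_rows(moves="1 0 0.025 0 0; 1 0 0.03 0 0; 1 0 0.03 0 0; 1 0 0.03 0 0; 1 0 0.03 0 0; 1 0 0.03 0 0; 1 0 0.02 0 0; 1 0 0.012 0 0; 1 0 0 0 0; 1 0 0 0 0")

```text
time: 4.63
tool_pos: [0.4819, -0.122, 0.1578]
ee_rot: [-1.571, -0.0, -0.529]
wrist_force: [0.5, 0.2, 0.4]
width: 0.0003
```

```bash
python3 st.py; python3 kin.py
python3 - <<'E'
from h import *
s=snap('side','side2.png');i=cv2.imread('pics/side2.png')[60:260,230:480];cv2.imwrite('pics/side2c.png',cv2.resize(i,(750,600)))
E
```

```text
t 4.63 tcp [ 0.4819 -0.122   0.1578] rpy [-1.571 -0.    -0.529] q [-0.362 -0.008  1.601 -0.     1.548  0.167] F [0.46 0.23 0.45] w 0.0003
case tcp [ 0.0347 -0.1347  0.1548] tipz 0.1388 F case [0.29 0.43 0.45]
[ 0.4435  0.4995  0.1016  0.0032 -0.1727] [ 0.0004  0.     -0.0002  0.      0.0001  0.      0.0001 -0.     -0.0003
  0.    ] 5 [3.85845336 3.15027319 0.31100582 0.27527955 0.12495222]
```

View pics/side2c.png

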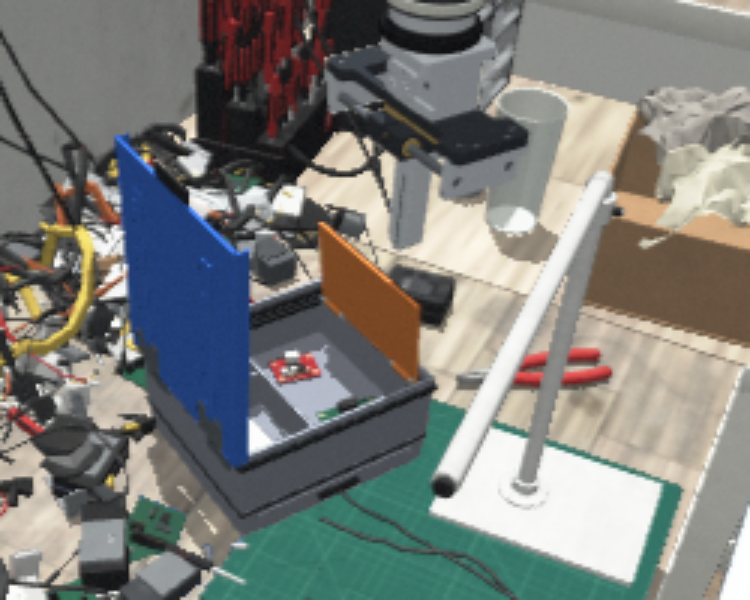

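The fingertips hang behind the flap (about (405,245) in the crop), and the gripper body runs along the hinge, clear of the bar. Next I'll work out the arc.

```bash
cat > arc.py <<'E'
import numpy as np
def pt(a,rc=.055,d=.002,h=.008):
    y=-.082+rc*np.cos(a)-d*np.sin(a)-h; z=.0845+rc*np.sin(a)+d*np.cos(a); return np.array([y,z+.019])
if __name__=='__main__':
    prev=None
    for k,a in enumerate([1.45,1.35,1.25,1.15,1.05,.95,.85,.75,.65,.55,.45,.35,.27,.2,.14,.09,.05,.02,0]):
        p=pt(a); print(k,a,p.round(4),(p-prev).round(4) if prev is not None else '',); prev=p
E
python3 arc.py
```

```text
0 1.45 [-0.0854  0.1583] 
1 1.35 [-0.0799  0.1576] [ 0.0055 -0.0007]
2 1.25 [-0.0746  0.1563] [ 0.0054 -0.0013]
3 1.15 [-0.0694  0.1545] [ 0.0052 -0.0018]
4 1.05 [-0.0644  0.1522] [ 0.005  -0.0023]
5 0.95 [-0.0596  0.1494] [ 0.0047 -0.0028]
6 0.85 [-0.0552  0.1461] [ 0.0044 -0.0033]
7 0.75 [-0.0511  0.1425] [ 0.0041 -0.0037]
8 0.65 [-0.0474  0.1384] [ 0.0037 -0.0041]
9 0.55 [-0.0442  0.134 ] [ 0.0033 -0.0044]
10 0.45 [-0.0413  0.1292] [ 0.0028 -0.0047]
11 0.35 [-0.039   0.1242] [ 0.0023 -0.005 ]
12 0.27 [-0.0375  0.1201] [ 0.0015 -0.0041]
13 0.2 [-0.0365  0.1164] [ 0.001  -0.0037]
14 0.14 [-0.0358  0.1132] [ 0.0007 -0.0032]
15 0.09 [-0.0354  0.1104] [ 0.0004 -0.0027]
16 0.05 [-0.0352  0.1082] [ 0.0002 -0.0022]
17 0.02 [-0.0351  0.1066] [ 0.0001 -0.0016]
18 0 [-0.035   0.1055] [ 0.0001 -0.0011]
```

send_rows(moves="1 0 0 0.01 0; 1 0 0 0.012 0; 1 0 0 0.012 0; 1 0 0 0.008 0; 1 0 0 0.007 0; 1 0 0.0007 0.0055 0; 1 0 0.0013 0.0054 0; 1 0 0.0018 0.0052 0; 1 0 0.0023 0.005 0; 1 0 0 0 0")

```text
time: 5.52
tool_pos: [0.5175, -0.0602, 0.1507]
ee_rot: [-1.571, 0.001, -0.527]
wrist_force: [0.2, -0.3, -0.4]
width: 0.0008
```

```bash
python3 st.py
python3 - <<'E'
from h import *
s=snap('side','side3.png');i=cv2.imread('pics/side3.png')[60:260,230:480];cv2.imwrite('pics/side3c.png',cv2.resize(i,(750,600)))
E
```

```text
t 5.52 tcp [ 0.5175 -0.0602  0.1507] rpy [-1.571e+00  1.000e-03 -5.270e-01] q [-0.225  0.05   1.557  0.     1.535  0.302] F [ 0.23 -0.27 -0.36] w 0.0008
case tcp [ 0.0347 -0.0634  0.1477] tipz 0.1317 F case [ 0.33 -0.13 -0.36]
```

View pics/side3c.png

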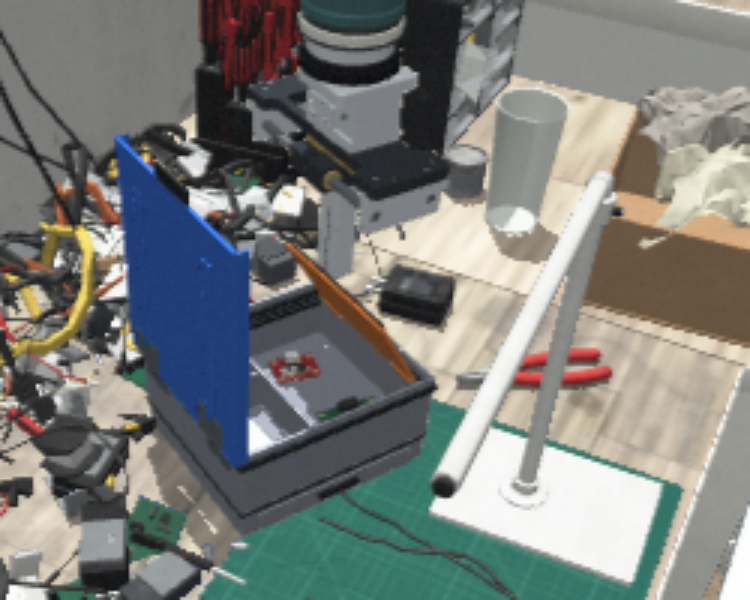

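The flap is following, now about 1.0 rad. I'll continue the arc.

send_rows(moves="1 0 0.0028 0.0047 0; 1 0 0.0033 0.0044 0; 1 0 0.0037 0.0041 0; 1 0 0.0041 0.0037 0; 1 0 0.0044 0.0033 0; 1 0 0.0047 0.0028 0; 1 0 0.005 0.0023 0; 1 0 0.0041 0.0015 0; 1 0 0.0037 0.001 0; 1 0 0.002 0.0005 0")

```text
time: 6.4
tool_pos: [0.5315, -0.0364, 0.1128]
ee_rot: [-1.571, 0.001, -0.528]
wrist_force: [-0.0, -0.2, 0.6]
width: 0.0006
```

```bash
python3 st.py
python3 - <<'E'
from h import *
s=snap('side','side4.png');i=cv2.imread('pics/side4.png')[60:260,230:480];cv2.imwrite('pics/side4c.png',cv2.resize(i,(750,600)))
E
```

```text
t 6.4 tcp [ 0.5315 -0.0364  0.1128] rpy [-1.571e+00  1.000e-03 -5.280e-01] q [-0.175  0.099  1.582  0.     1.461  0.353] F [-0.05 -0.2   0.58] w 0.0006
case tcp [ 0.0349 -0.0358  0.1098] tipz 0.0938 F case [ 0.06 -0.19  0.58]
```

View pics/side4c.png

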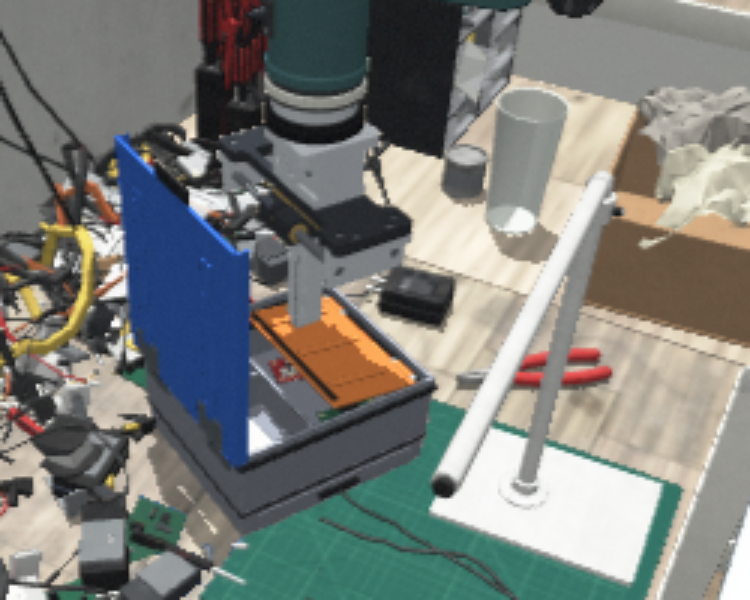

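send_rows(moves="1 0 0.001 0.0003 0; 1 0 0.001 0.0002 0; 1 0 0.0008 0 0; 1 0 0.0007 0 0; 1 0 0.0006 0 0; 1 0 0.0005 0 0; 1 0 0.0005 0 0; 1 0 0 0 0; 1 0 0 0 0; 1 0 0 0 0")

```text
time: 7.28
tool_pos: [0.5319, -0.0362, 0.1085]
ee_rot: [-1.571, -0.0, -0.528]
wrist_force: [0.2, 0.2, -0.2]
width: 0.0005
```

```bash
python3 st.py
```

```text
t 7.28 tcp [ 0.5319 -0.0362  0.1085] rpy [-1.571 -0.    -0.528] q [-0.174  0.102  1.588 -0.     1.452  0.354] F [ 0.16  0.19 -0.21] w 0.0005
case tcp [ 0.0351 -0.0354  0.1055] tipz 0.0895 F case [ 0.04  0.24 -0.21]
```

send_rows(moves="1 0 0.0005 0 0; 1 0 0.0005 0 0; 1 0 0.0005 0 0; 1 0 0.0005 0 0; 1 0 0 0 0; 1 0 0 0 0; 1 0 0 0 0; 1 0 0 0 0; 1 0 0 0 0; 1 0 0 0 0")

```text
time: 8.12
tool_pos: [0.5317, -0.0362, 0.1064]
ee_rot: [-1.571, 0.0, -0.528]
wrist_force: [1.1, -0.8, -0.2]
width: 0.0005
```

```bash
python3 st.py
```

```text
t 8.12 tcp [ 0.5317 -0.0362  0.1064] rpy [-1.571  0.    -0.528] q [-0.174  0.103  1.59  -0.     1.448  0.354] F [ 1.06 -0.84 -0.21] w 0.0005
case tcp [ 0.035  -0.0355  0.1034] tipz 0.0874 F case [ 1.34 -0.2  -0.21]
```

send_rows(moves="1 0 0.0005 0 0; 1 0 0.0005 0 0; 1 0 0.0005 0 0; 1 0 0 0 0; 1 0 0 0 0; 1 0 0 0 0; 1 0 0 0 0; 1 0 0 0 0; 1 0 0 0 0; 1 0 0 0 0")

```text
time: 8.95
tool_pos: [0.5318, -0.0362, 0.1057]
ee_rot: [-1.571, -0.0, -0.528]
wrist_force: [-2.3, -1.0, 5.2]
width: 0.0004
```

```bash
python3 st.py
python3 - <<'E'
from h import *
s=snap('side','side5.png');i=cv2.imread('pics/side5.png')[110:210,260:400];cv2.imwrite('pics/side5c.png',cv2.resize(i,(800,571),interpolation=cv2.INTER_CUBIC))
E
```

```text
t 8.95 tcp [ 0.5318 -0.0362  0.1057] rpy [-1.571 -0.    -0.528] q [-0.174  0.104  1.591 -0.     1.446  0.354] F [-2.34 -0.97  5.17] w 0.0004
case tcp [ 0.035  -0.0354  0.1027] tipz 0.0867 F case [-1.55 -2.01  5.17]
```

View pics/side5c.png

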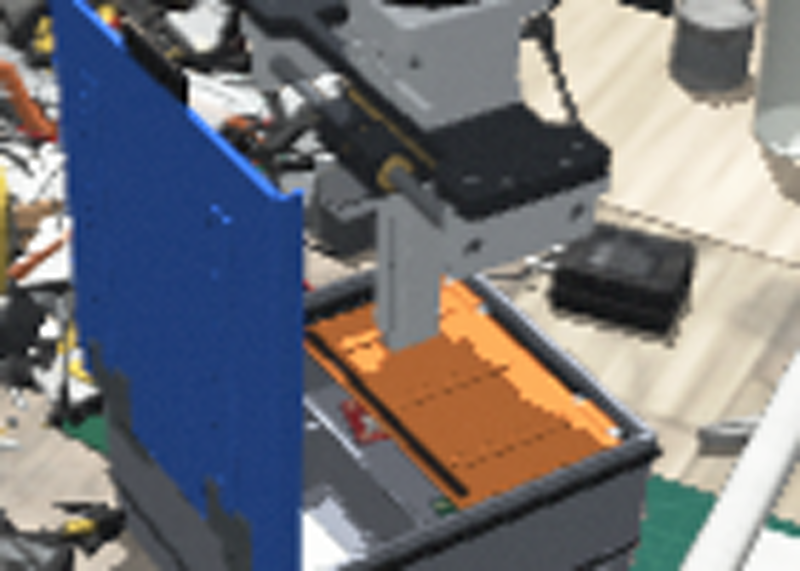

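The tip is at 0.0867 with 5 N against the stop, so the flap is flat. I'll lift off and go round behind the cover.

send_rows(moves="1 0 -0.003 0 0; 1 0 -0.01 0 0; 1 0 -0.027 0 0; 1 0 -0.035 0 0; 1 0 -0.035 0 0; 1 0 -0.035 0 0; 1 0 -0.035 0 0; 1 0 -0.035 0 0; 1 0 -0.025 0 0; 1 0 0 0 0")

```text
time: 9.83
tool_pos: [0.5334, -0.0364, 0.3527]
ee_rot: [-1.566, -0.012, -0.528]
wrist_force: [-0.6, -0.4, 1.0]
width: 0.0001
```

```bash
python3 st.py
python3 - <<'E'
from h import *
s=snap('side','side6.png');i=cv2.imread('pics/side6.png')[0:240,220:480];cv2.imwrite('pics/side6c.png',cv2.resize(i,(650,600),interpolation=cv2.INTER_CUBIC))
E
```

```text
t 9.83 tcp [ 0.5334 -0.0364  0.3527] rpy [-1.566 -0.012 -0.528] q [-0.174  0.054  1.154  0.     1.921  0.354] F [-0.58 -0.39  0.99] w 0.0001
case tcp [ 0.0366 -0.0348  0.3497] tipz 0.3337 F case [-0.31 -0.62  0.99]
```

View pics/side6c.png

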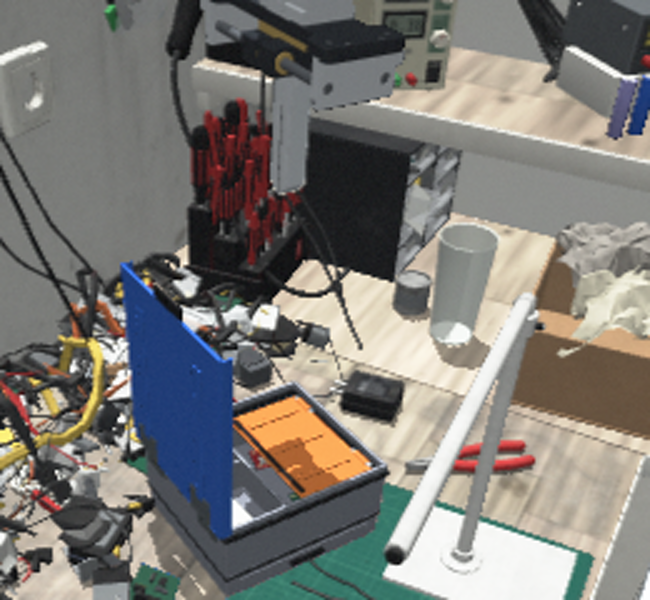

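The flap stays down. I'll check its angle with an overlay while moving over the cover.

Run:
```python
from h import *
s=imaging.snapshot('side'); print(imaging.landmark_of(s,'flap_edge'))
for f in [0,.05,.1]: print(f,proj(s,model([.5191,.012,-.5229,f,1.58])['flap_edge']))
overlay(s,[.5191,.012,-.5229,0,1.58],'ov6.png',(260,95,390,245))
```

```text
[{'centre': [327.6, 180.1], 'conf': 0.77}]
0 [[326.1732903  183.08480609]]
0.05 [[326.25694912 181.79789239]]
0.1 [[326.41240074 180.47935155]]
```

View pics/ov6.png

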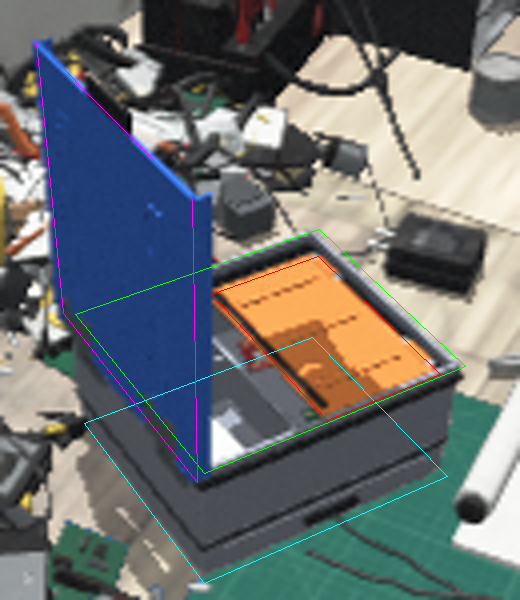

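send_rows(moves="1 -0.002 0 0.01 0; 1 -0.004 0 0.02 0; 1 -0.004 0 0.025 0; 1 -0.004 0 0.03 0; 1 -0.004 0 0.03 0; 1 -0.004 0 0.03 0; 1 -0.004 0 0.025 0; 1 -0.004 0 0.015 0; 1 0 0 0 0; 1 0 0 0 0")

```text
time: 10.82
tool_pos: [0.5987, 0.1392, 0.3433]
ee_rot: [-1.573, 0.002, -0.527]
wrist_force: [0.3, 0.0, 0.8]
width: 0.0006
```

```bash
python3 st.py
python3 - <<'E'
from h import *
s=snap('side','side7.png');t=snap('top','top7.png')
a=cv2.imread('pics/side7.png')[20:260,200:400];b=cv2.imread('pics/top7.png')[20:260,220:420]
cv2.imwrite('pics/b7.png',cv2.resize(np.hstack([a,b]),(800,480),interpolation=cv2.INTER_CUBIC))
E
```

```text
t 10.82 tcp [0.5987 0.1392 0.3433] rpy [-1.573  0.002 -0.527] q [ 1.370e-01  2.490e-01  9.510e-01 -1.000e-03  1.945e+00  6.630e-01] F [0.28 0.03 0.77] w 0.0006
case tcp [0.0055 0.15   0.3403] tipz 0.3243 F case [0.23 0.16 0.77]
```

View pics/b7.png

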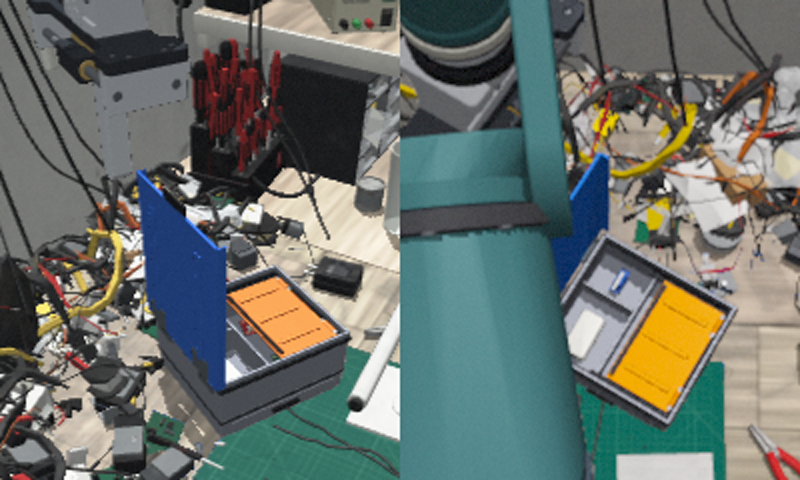

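The flap overlay fits angle 0. The fingers are now behind and above the cover. I'll compute the cover arc and descend.

Run:
```python
import numpy as np
prev=None
cs=np.r_[np.arange(1.6,.25,-.07),.2,.15,.11,.08,.05,.02,0]
for k,c in enumerate(cs):
    rc,d=.15,.0095
    y=.09-rc*np.cos(c)+d*np.sin(c)+.008; z=.096+rc*np.sin(c)+d*np.cos(c)+.019
    p=np.array([y,z]); print(k,round(c,2),p.round(4),('%.4f %.4f'%(-(p-prev)[1],(p-prev)[0])) if prev is not None else ''); prev=p
```

```text
0 1.6 [0.1119 0.2647] 
1 1.53 [0.1014 0.2653] -0.0006 -0.0105
2 1.46 [0.0909 0.2651] 0.0001 -0.0105
3 1.39 [0.0804 0.2643] 0.0009 -0.0105
4 1.32 [0.07   0.2627] 0.0016 -0.0104
5 1.25 [0.0597 0.2603] 0.0023 -0.0103
6 1.18 [0.0496 0.2573] 0.0030 -0.0101
7 1.11 [0.0398 0.2536] 0.0037 -0.0098
8 1.04 [0.0303 0.2492] 0.0044 -0.0096
9 0.97 [0.021  0.2441] 0.0051 -0.0092
10 0.9 [0.0122 0.2384] 0.0057 -0.0088
11 0.83 [0.0038 0.2321] 0.0063 -0.0084
12 0.76 [-0.0042  0.2252] 0.0069 -0.0080
13 0.69 [-0.0116  0.2178] 0.0074 -0.0075
14 0.62 [-0.0186  0.2099] 0.0079 -0.0069
15 0.55 [-0.0249  0.2015] 0.0084 -0.0064
16 0.48 [-0.0307  0.1927] 0.0088 -0.0057
17 0.41 [-0.0358  0.1835] 0.0092 -0.0051
18 0.34 [-0.0402  0.174 ] 0.0095 -0.0045
19 0.27 [-0.044   0.1642] 0.0098 -0.0038
20 0.2 [-0.0471  0.1541] 0.0101 -0.0031
21 0.15 [-0.0489  0.1468] 0.0073 -0.0018
22 0.11 [-0.0501  0.1409] 0.0059 -0.0012
23 0.08 [-0.0508  0.1365] 0.0045 -0.0007
24 0.05 [-0.0513  0.132 ] 0.0045 -0.0006
25 0.02 [-0.0518  0.1275] 0.0045 -0.0004
26 0.0 [-0.052   0.1245] 0.0030 -0.0002
```

send_rows(moves="1 0 0.01 0 0; 1 0 0.02 0 0; 1 0 0.02 0 0; 1 0 0.015 0 0; 1 0 0.01 0 0; 1 0 0.003 -0.005 0; 1 0 0 -0.008 0; 1 0 0 -0.008 0; 1 0 0 0 0; 1 0 0 0 0")

```text
time: 11.75
tool_pos: [0.5888, 0.1199, 0.2689]
ee_rot: [-1.569, -0.003, -0.529]
wrist_force: [-0.1, -0.9, -0.5]
width: 0.0006
```

```bash
python3 st.py
python3 - <<'E'
from h import *
s=snap('side','side8.png');a=cv2.imread('pics/side8.png')[60:220,230:390];cv2.imwrite('pics/side8c.png',cv2.resize(a,(600,600),interpolation=cv2.INTER_CUBIC))
E
```

```text
t 11.75 tcp [0.5888 0.1199 0.2689] rpy [-1.569 -0.003 -0.529] q [ 0.107  0.196  1.162 -0.     1.781  0.636] F [-0.15 -0.87 -0.48] w 0.0006
case tcp [0.0065 0.1283 0.2659] tipz 0.2499 F case [ 0.31 -0.83 -0.48]
```

View pics/side8c.png

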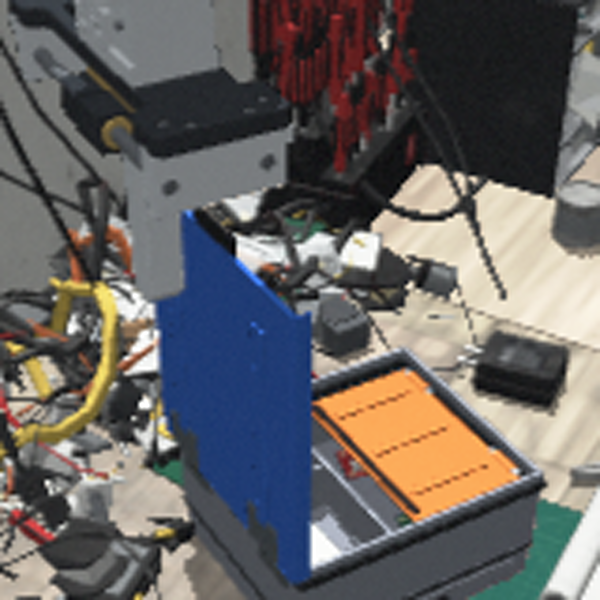

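send_rows(moves="1 0 0.002 -0.004 0; 1 0 0.002 -0.006 0; 1 0 0 -0.006 0; 1 0 0 -0.006 0; 1 0 0 -0.007 0; 1 0 0 -0.008 0; 1 0 0.001 -0.0095 0; 1 0 0.0016 -0.0104 0; 1 0 0.0023 -0.0103 0; 1 0 0.002 -0.007 0")

```text
time: 12.63
tool_pos: [0.5505, 0.0552, 0.2561]
ee_rot: [-1.571, -0.001, -0.529]
wrist_force: [1.7, 1.3, -0.8]
width: 0.0005
```

```bash
python3 st.py
python3 - <<'E'
from h import *
s=snap('side','side9.png');a=cv2.imread('pics/side9.png')[60:220,230:390];cv2.imwrite('pics/side9c.png',cv2.resize(a,(600,600),interpolation=cv2.INTER_CUBIC))
E
```

```text
t 12.63 tcp [0.5505 0.0552 0.2561] rpy [-1.571e+00 -1.000e-03 -5.290e-01] q [-2.000e-03  9.000e-02  1.305e+00 -1.000e-03  1.746e+00  5.260e-01] F [ 1.69  1.33 -0.84] w 0.0005
case tcp [0.0056 0.0531 0.2531] tipz 0.2371 F case [ 0.8   2.   -0.84]
```

View pics/side9c.png

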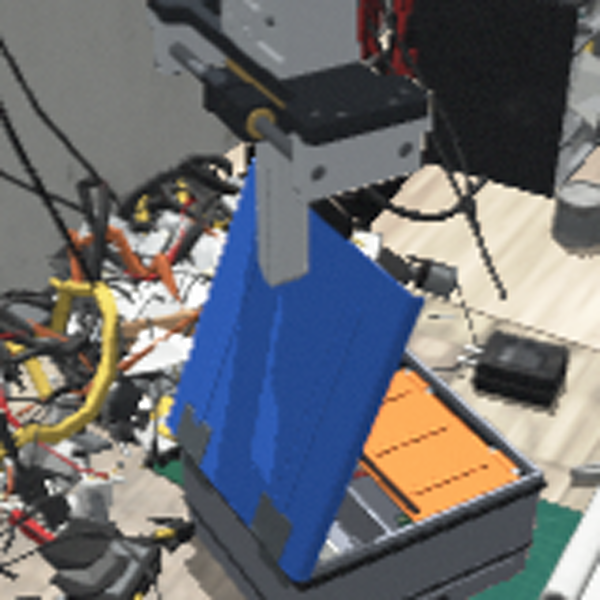

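The cover follows, now about 1.2 rad with roughly 2 N. I'll continue.

send_rows(moves="1 0 0.003 -0.01 0; 1 0 0.0037 -0.0098 0; 1 0 0.0044 -0.0096 0; 1 0 0.0051 -0.0092 0; 1 0 0.0057 -0.0088 0; 1 0 0.0063 -0.0084 0; 1 0 0.0069 -0.008 0; 1 0 0.0074 -0.0075 0; 1 0 0.0079 -0.0069 0; 1 0 0.006 -0.0045 0")

```text
time: 13.52
tool_pos: [0.5087, -0.0158, 0.1984]
ee_rot: [-1.572, 0.001, -0.529]
wrist_force: [0.9, 0.2, 0.5]
width: 0.0003
```

```bash
python3 st.py
python3 - <<'E'
from h import *
s=snap('side','side10.png');a=cv2.imread('pics/side10.png')[60:220,230:390];cv2.imwrite('pics/side10c.png',cv2.resize(a,(600,600),interpolation=cv2.INTER_CUBIC))
E
```

```text
t 13.52 tcp [ 0.5087 -0.0158  0.1984] rpy [-1.572e+00  1.000e-03 -5.290e-01] q [-1.42e-01  3.00e-03  1.51e+00 -1.00e-03  1.63e+00  3.86e-01] F [0.91 0.24 0.48] w 0.0003
case tcp [ 0.0049 -0.0293  0.1954] tipz 0.1794 F case [0.66 0.67 0.48]
```

View pics/side10c.png

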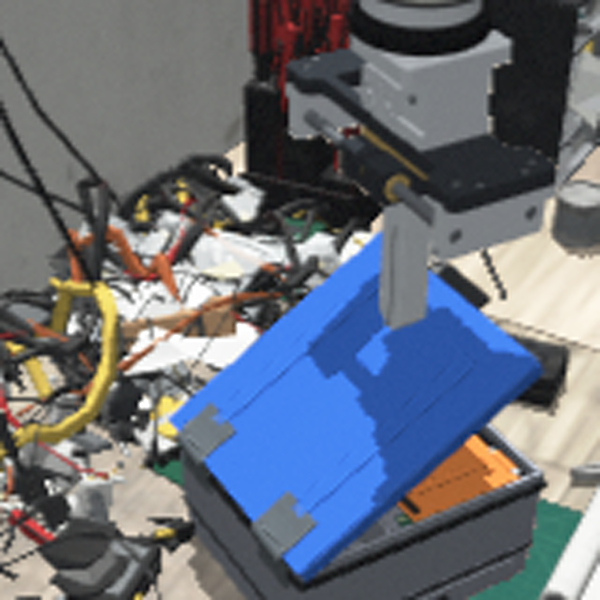

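send_rows(moves="1 0 0.0088 -0.0055 0; 1 0 0.009 -0.005 0; 1 0 0.0085 -0.004 0; 1 0 0.008 -0.003 0; 1 0 0.0075 -0.002 0; 1 0 0.006 -0.0012 0; 1 0 0.005 -0.001 0; 1 0 0.004 -0.0006 0; 1 0 0.003 -0.0004 0; 1 0 0.003 -0.0003 0")

```text
time: 14.4
tool_pos: [0.4979, -0.0348, 0.1367]
ee_rot: [-1.571, -0.0, -0.528]
wrist_force: [-0.6, 0.3, 0.4]
width: 0.0005
```

```bash
python3 st.py
python3 - <<'E'
from h import *
s=snap('side','side11.png');a=cv2.imread('pics/side11.png')[60:220,230:390];cv2.imwrite('pics/side11c.png',cv2.resize(a,(600,600),interpolation=cv2.INTER_CUBIC))
E
```

```text
t 14.4 tcp [ 0.4979 -0.0348  0.1367] rpy [-1.571 -0.    -0.528] q [-0.183  0.008  1.628 -0.     1.505  0.345] F [-0.63  0.35  0.35] w 0.0005
case tcp [ 0.005  -0.0511  0.1337] tipz 0.1177 F case [-0.72 -0.01  0.35]
```

View pics/side11c.png

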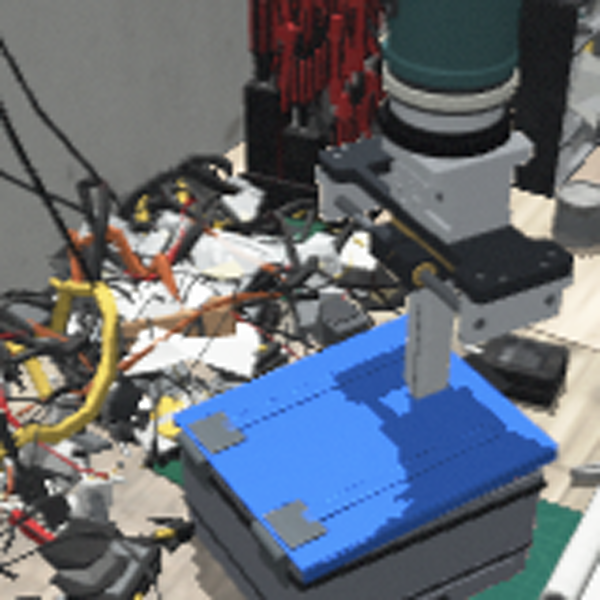

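send_rows(moves="1 0 0.002 -0.0003 0; 1 0 0.0015 0 0; 1 0 0.0015 0 0; 1 0 0.0012 0 0; 1 0 0.001 0 0; 1 0 0.001 0 0; 1 0 0.001 0 0; 1 0 0.0008 0 0; 1 0 0.0007 0 0; 1 0 0.0005 0 0")

```text
time: 15.28
tool_pos: [0.4978, -0.0351, 0.1256]
ee_rot: [-1.571, -0.0, -0.528]
wrist_force: [0.8, -0.7, 0.6]
width: 0.0007
```

```bash
python3 st.py
```

```text
t 15.28 tcp [ 0.4978 -0.0351  0.1256] rpy [-1.571 -0.    -0.528] q [-0.184  0.015  1.644 -0.     1.483  0.344] F [ 0.85 -0.7   0.56] w 0.0007
case tcp [ 0.005  -0.0514  0.1226] tipz 0.1066 F case [ 1.08 -0.18  0.56]
```

send_rows(moves="1 0 0.0005 0 0; 1 0 0.0005 0 0; 1 0 0.0005 0 0; 1 0 0.0005 0 0; 1 0 0.0003 0 0; 1 0 0 0 0; 1 0 0 0 0; 1 0 0 0 0; 1 0 0 0 0; 1 0 0 0 0")

```text
time: 16.12
tool_pos: [0.4978, -0.0351, 0.1237]
ee_rot: [-1.571, -0.0, -0.528]
wrist_force: [-1.3, 0.5, 3.4]
width: 0.0005
```

```bash
python3 st.py
```

```text
t 16.12 tcp [ 0.4978 -0.0351  0.1237] rpy [-1.571 -0.    -0.528] q [-0.184  0.016  1.647 -0.     1.479  0.344] F [-1.33  0.47  3.45] w 0.0005
case tcp [ 0.005  -0.0514  0.1207] tipz 0.1047 F case [-1.39 -0.25  3.45]
```

send_rows(moves="1 0 0.0004 0 0; 1 0 0.0004 0 0; 1 0 0.0004 0 0; 1 0 0 0 0; 1 0 0 0 0; 1 0 0 0 0; 1 0 0 0 0; 1 0 0 0 0; 1 0 0 0 0; 1 0 0 0 0")

```text
time: 16.95
tool_pos: [0.4978, -0.0351, 0.1236]
ee_rot: [-1.571, -0.001, -0.528]
wrist_force: [-3.0, 0.6, 9.5]
width: 0.0003
```

```bash
python3 st.py
```

```text
t 16.95 tcp [ 0.4978 -0.0351  0.1236] rpy [-1.571e+00 -1.000e-03 -5.280e-01] q [-0.184  0.016  1.647 -0.     1.478  0.344] F [-3.01  0.6   9.54] w 0.0003
case tcp [ 0.0051 -0.0514  0.1206] tipz 0.1046 F case [-2.91 -0.98  9.54]
```

The cover is on its stop: force rose to 9.5 N with no further motion. I'll lift away.

send_rows(moves="1 0 -0.001 0 0; 1 0 -0.002 0 0; 1 0 -0.01 0 0; 1 0 -0.025 0 0; 1 0 -0.03 0 0; 1 0 -0.035 0 0; 1 0 -0.035 0 0; 1 0 -0.035 0 0; 1 0 -0.03 0 0; 1 0 0 0 0")

```text
time: 17.78
tool_pos: [0.4998, -0.0353, 0.3332]
ee_rot: [-1.566, -0.013, -0.528]
wrist_force: [0.4, -0.1, 0.5]
width: 0.0005
```

send_rows(moves="1 0 0 -0.01 0; 1 0 0 -0.02 0; 1 0 0 -0.03 0; 1 0 0 -0.03 0; 1 0 0 -0.03 0; 1 0 0 -0.03 0; 1 0 0 -0.02 0; 1 0 0 -0.01 0; 1 0 0 0 0; 1 0 0 0 0")

```text
time: 18.62
tool_pos: [0.4068, -0.1904, 0.324]
ee_rot: [-1.57, 0.002, -0.529]
wrist_force: [-0.0, 0.2, -0.6]
width: 0.0006
```

```bash
python3 st.py
python3 - <<'E'
from h import *
p=[.5191,.012,-.5229,0,0.0]
s=imaging.snapshot('side'); print(imaging.landmark_of(s,'cover_edge'))
for c in [0,.02,.05,.1]: print(c,proj(s,model([.5191,.012,-.5229,0,c])['cover_edge']))
overlay(s,p,'fs.png',(260,95,390,245)); cv2.imwrite('pics/fside.png',s['image'][...,::-1])
s=snap('top','ftop.png'); overlay(s,p,'ft.png',(265,90,395,240))
a,b=cv2.imread('pics/ft.png'),cv2.imread('pics/fs.png'); cv2.imwrite('pics/fin.png',cv2.resize(np.hstack([a,b]),(800,460)))
E
```

```text
t 18.62 tcp [ 0.4068 -0.1904  0.324 ] rpy [-1.57   0.002 -0.529] q [-5.650e-01 -1.350e-01  1.393e+00  1.000e-03  1.886e+00 -3.500e-02] F [-0.05  0.22 -0.58] w 0.0006
case tcp [ 0.0037 -0.2314  0.321 ] tipz 0.305 F case [-0.15  0.17 -0.58]
[{'centre': [356.7, 166.8], 'conf': 0.8}]
0 [[358.52092347 167.43895505]]
0.02 [[358.64080337 166.28163522]]
0.05 [[358.77657255 164.55127032]]
0.1 [[358.88348635 161.68553998]]
```

View pics/fin.png

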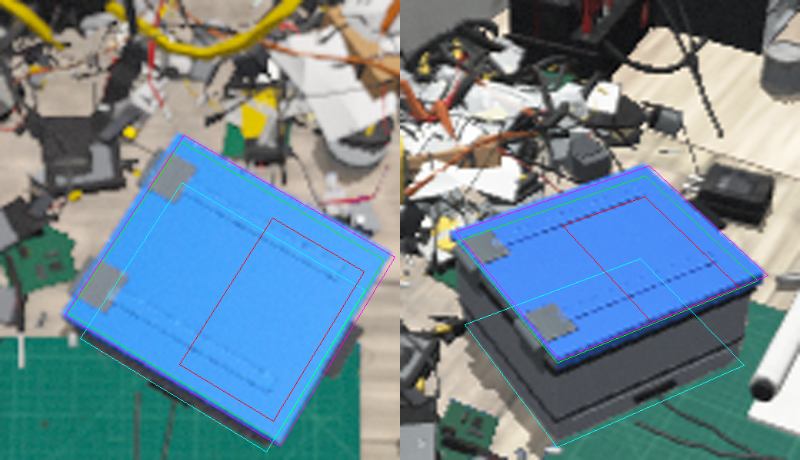

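View pics/fside.png

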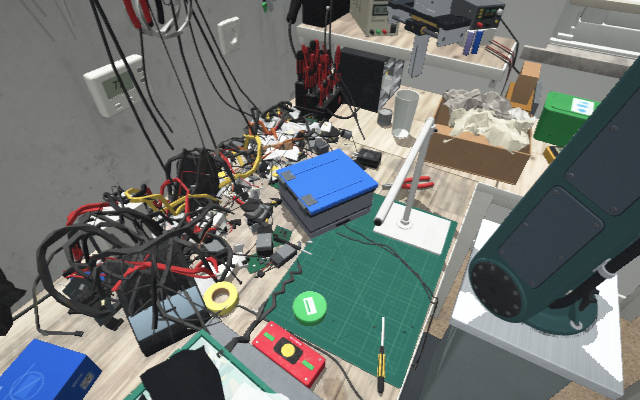

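The cover matches the angle-0 outline in both views, the bystanders haven't moved, and the arm is clear. I'm handing in.

```bash
python3 -c "
from bench import order; print(order.close_job())"
```

```text
the job is handed in; nothing more can be done
None
```

The case is closed and the job is handed in, at about 19 s of the 61 s allowed. With the fingers shut, I folded the orange flap flat first. I then pushed the blue cover over from behind and pressed it gently onto its stop.

- **Flap:** it stopped with the fingertips at 0.0867 m, against 0.0865 m for lying flat, under about 5 N. The outline drawn at angle 0 matched the picture. The landmark network put its edge about 3 px high, equal to about 0.1 rad. I put that down mostly to the plate's thickness and the ribs.
- **Cover:** it stopped with the fingertips at 0.1046 m, against 0.1045 m for shut. The force rose to 9.5 N with no further movement. Both camera views match the shut outline, and its edge landmark is within about 2 px.
- **Surroundings:** the tin, tape roll and adapter looked unmoved in the last pictures. The boards and charger were last seen in place before the cover hid them.
- **Arm:** it finished about 0.3 m above the bench, off to the side, touching nothing.

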